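Unclip a spent water-filter cartridge

TASK

The cartridge in the bench water filter is spent: take it out and stand it in the drip stand, upright and fully down in the socket, and let go. It is clipped in: with the fingertips press its flange down a little to free the hooks, keep pressing while you squeeze its two side tabs together, then lift it straight out. Push, pull and set down gently, never with more than about 20 N, and leave the other things where they are.

Things in the scene. Friction and masses are not known exactly. Their poses are not given: they have to be found in the camera images.
- filter: Bench water filter, fixed: white box 124 mm (its x) by 104 mm (its y), 120 mm tall, on a grey plinth; steel tap and drip grille on its front (its -x). Origin on the worktop under the centre of the cartridge well, z up. A sprung rubber seal in the well pushes the cartridge up so that the hooks of its two tabs bear under ledges, each behind a lip.
- filter_seal: The sprung rubber seal under the cartridge, hidden in the well (origin 50 mm above the filter's; sinks as the cartridge is pushed down). It pushes up with about 2 N at the start and 10 N more per mm. The hooks clear their lips with 14 to 20 N pressed on the flange (1.5 to 2 mm down); keep within that while the tabs close. More than 30 N on the seal crushes it.
- filter_catch: The two ledges with lips that hold the hooks, hidden under the rim of the well at its +x and -x sides (origin as the filter's). Tabs squeezed before the cartridge is pushed down lock against the lips after 1 mm. Hooks forced against the ledges and lips with more than 30 N, by squeezing or by pulling up, break.
- cartridge_mid (a point): Centre of the spent cartridge (the one clipped in the filter), 0.15 to 0.25 kg, 104 mm tall: 52 mm above its underside; at the start its axes are about the filter's, z up, and its underside is 66 mm below the filter's top. Barrel 48 mm (x) by 44 mm (y), 62 mm tall. Once unclipped it lifts straight up, the tabs kept squeezed. Its finger flange is described with cartridge_top.
- cartridge_top (a point): Point on the cartridge's axis level with the tops of its two upright grey sprung tabs (14 mm wide, at its +x and -x sides). 28 mm lower is the top of the white finger flange, 100 mm (x) by 43 mm (y), slotted for the tabs: fingertips astride a tab rest and press on it. Outer width over the tabs 53 mm at the flange, 62 mm at the tops; squeezed home about 29 mm and upright, 8 N each.
- drip_stand: Drip stand, fixed: grey tray 108 mm (its x) by 94 mm (y) with a block 40 mm high, whose upright socket 53 mm (x) by 49 mm (y) has a bevelled mouth at z = 40 mm. The cartridge stands in it either way round, tab sides to the stand's x, on the socket's floor at z = 6 mm (cartridge centre at 58 mm). Origin on the worktop under the socket's centre, z up.
- salt_pot: cream box with a wooden lid, 76x68x72 mm, origin under its centre; leave it
- mill: glass salt shaker with a metal top, 44 mm across, 90 mm tall; leave it
- mug: small cream cup, 62 mm across, 51 mm tall; leave it
- lemon: lemon, 82x58x57 mm; leave it
- glass: clear waisted tumbler, 66 mm across, 82 mm tall; leave it
- teaspoon: metal teaspoon, 136 mm long, lying flat; leave it
- garlic: garlic bulb, 54 mm; leave it
- fresh_cartridge: a second, unused cartridge of the same shape standing on the worktop behind the work, not fitted anywhere; origin under its centre; leave it

How it is judged:
By the outcome, as a careful person would: the job done as asked, in the order asked, and still so for the second after the job is handed in, with the robot touching nothing.
It also fails if it takes over 67 s, if anything falls off the work surface, if the arm or the gripper's body presses on something with over 40 N, if the wrist force passes 120 N, or if a joint passes its speed limit or range.

ROBOT

A 7-joint arm with a two-finger parallel gripper is mounted at the origin on a cart in front of the work surface, level with it; the furniture and walls round the work are solid. World frame = base frame: x ahead of the robot, y to its left, z up, the work surface at z = 0. Lengths are in m, angles in rad, forces in N, time in s.
With the tool pointing down it reaches from about 0.425 to 0.95 m from the base axis. Payload 4.7 kg.
Tool frame: the origin (TCP) lies on the centre line of the jaws, within the pads' length; the fingertips stand 19 mm ahead of it and the grasp point (between the pads) is the TCP (bot.nose_length is the distance from the TCP to the fingertips, in m); z points along the fingers, y is the line along which they close (so a half turn about z gives the same grasp; the last joint's range is limited). The gripper opens to 87 mm and grips with 3 to 60 N. Pads are 19 mm wide; open, the fingers measure 117 mm over their backs; the gripper's body (75 mm by 190 mm) begins 51 mm behind the grasp point.
Start: joints at [-1.345, 0.469, -0.049, 1.532, 0.024, 1.141, -0.082], TCP at [0.17, 0.653, 0.218] pointing down, gripper open.
Joint ranges: [-2.59, 2.59], [-0.33, 1.99], [-1.39, 1.29], [0.1, 2.45], [-1.04, 4.18], [0.21, 1.99], [-2.66, 2.66]. Speed limits (rad/s): [2.57, 2.57, 3.14, 3.14, 3.14, 3.14, 3.14].

INTERFACE

Orientations are given as a unit quaternion [x, y, z, w].
In Python, from station import bot, optics gives the robot as it stands.
- The arm moves only by the tool send_rows, never from a script. Its argument "steps" is a list of rows, each a list of 5 numbers: the opening, from 0 (shut) to 1 (fully open), then the shift along the tool's x, y, z in mm, then the turn about the tool's z in degrees. In form: [[claw, dx, dy, dz, turn], ...]. A call has 1 to 20 rows; each row is the pose to reach, as a shift and turn from the pose commanded when the call began, along the tool's axes at that moment; what a row does not reach only later rows make up. A row lasts 1/10 s, in which the tool goes at most 50 mm and 8.59 degrees, less where a joint would pass 70% of its speed; a pose out of reach is approached as far as the arm can. A call with a gripper value outside its range is refused whole. The fingers move at their own pace and stop on an object; the grip force is fixed at half the most. Time passes only in rows, so rows that repeat a pose let the fingers close. It gives the time, the measured TCP pose, the force, the opening and the grip force at its end, in the units of the state.
- bot.read_state(): the state, without advancing time (a new reading comes with each control period).
- optics.read_camera(name): name is "side" or "top"; returns a dict with "pixels" (384x512x3 uint8, red, green, blue), "depth" (384x512 float32, m along the optical axis (not along the pixel's ray), 0 where there is no reading), "fx", "fy", "cx", "cy" (pixels), "distortion" ([k1, k2, p1, p2, k3] as OpenCV has them; the pictures are not rectified), "R" (3x3) and "t" (3): a world point X has camera coordinates R X + t. Camera axes: x right, y down, z forward; pixel columns grow to the right and rows downward; lengths in m; the calibration is good to about 2 mm. A picture is of the moment at which its call begins.
- bot.job_done(): hands the job in; it is judged then, once.
The state is a dict: "time": time; "joints": joint angles; "joint_vel": joint speeds; "joint_torque": joint torques, N m; "tcp_pos": TCP position; "tool_rot": TCP orientation; "contact_force": force on the tool from outside, world axes, zero at the start; "moment": the same for the moment, N m; "grip_width": finger opening in m; "finger_force": force on a finger pad.
Only numpy, scipy, OpenCV 4.12 (cv2) and the standard library are available. Lean on these libraries where they do the work, as an engineer would, in place of code of your own. Each camera call takes 0.05 s, during which the arm holds its last target. There are 200 camera calls.

## Working session

There is one attempt and no reset: what is moved stays moved. The work goes in short steps, Python scripts to look and compute and a tool call to move; the robot and the scene stay as the last step left them, time stands still between calls to the robot, and variables do not carry over. Pictures are saved under pics/ and viewed, at most 14 in all, crops included, and the job is handed in when it is done.

Besides the shell and the picture viewer there is one more tool, called after "Emit:" as name(argument=value, ...), one argument or row to a line, values as JSON. send_rows: Moves the arm, as the interface text tells. Its arguments: {"type":"object","properties":{"steps":{"type":"array","items":{"type":"array","items":{"type":"number"}}}},"required":["steps"]}

```bash
mkdir -p pics
cat > h.py <<'E'
import numpy as np, cv2
from station import bot, optics
def cloud(c):
    h,w=c['depth'].shape
    K=np.array([[c['fx'],0,c['cx']],[0,c['fy'],c['cy']],[0,0,1]])
    u,v=np.meshgrid(np.arange(w),np.arange(h))
    p=cv2.undistortPoints(np.stack([u,v],-1).reshape(-1,1,2).astype(np.float64),K,np.array(c['distortion'],float)).reshape(h,w,2)
    d=c['depth'].astype(float)
    P=np.dstack([p[...,0]*d,p[...,1]*d,d])
    R=np.array(c['R']);t=np.array(c['t'])
    X=(P-t)@R
    X[d==0]=np.nan
    return X
E
python3 - <<'E'
from h import *
s=bot.read_state(); print(s, bot.nose_length)
for n in("side","top"):
    c=optics.read_camera(n); np.save(n,c,allow_pickle=True)
    cv2.imwrite(f"pics/{n}0.png",c['pixels'][...,::-1]); print(n,-np.array(c['R']).T@c['t'],np.round(c['R'],2).tolist())
E
```

```text
{'time': 0.0, 'joints': array([-1.34487507,  0.46946032, -0.04859414,  1.53366891,  0.02410234,
        1.14095928, -0.08233049]), 'joint_vel': array([-0.00051007,  0.00239882,  0.00066032,  0.00041934,  0.00091448,
        0.00025951,  0.00050669]), 'joint_torque': array([-1.11396469e-05, -5.07975233e+01, -8.08284525e-02, -2.36156756e+01,
       -6.13316917e-02,  3.79461609e-02,  1.79222211e-04]), 'tcp_pos': array([0.1699911 , 0.65263768, 0.21649728]), 'tool_rot': array([ 1.27065705e-01,  9.91893842e-01, -9.51156794e-04, -8.65016819e-05]), 'contact_force': array([-0.15653671,  0.34599541,  0.78165043]), 'moment': array([ 0.0018651 ,  0.06860121, -0.00591003]), 'finger_force': 0.0, 'grip_width': 0.08709785887583898} 0.019
side [0.11470209 1.15018292 0.69680247] [[-0.93, -0.36, 0.01], [-0.16, 0.38, -0.91], [0.32, -0.85, -0.41]]
top [ 0.327362   -0.01710957  1.09573643] [[0.09, -1.0, -0.0], [-0.97, -0.08, -0.23], [0.23, 0.02, -0.97]]
```

View pics/top0.png

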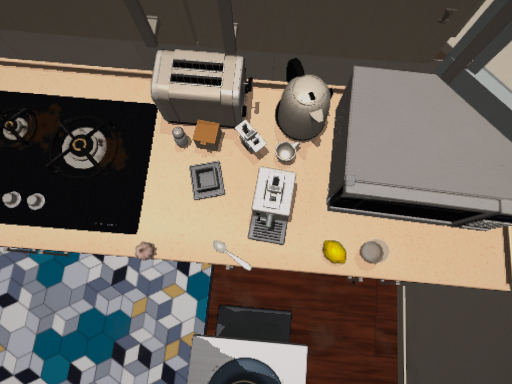

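View pics/side0.png

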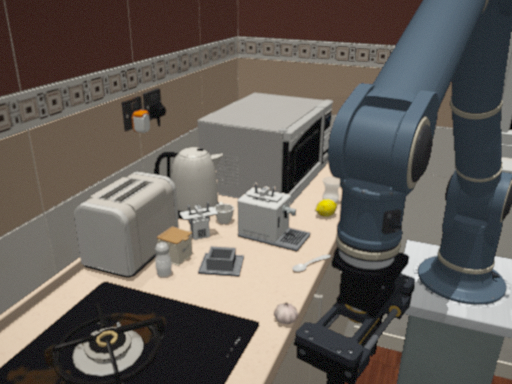

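The top view shows the filter at about (273,195) with its tap towards the robot, the drip stand at (207,181) and the fresh cartridge at (250,138). The side view shows the same three things, unobstructed. Next I measure them.

Run:
```python
from h import *
c=np.load('top.npy',allow_pickle=True).item(); X=cloud(c)
im=c['pixels']
cv2.imwrite('pics/crop1.png',cv2.resize(im[150:250,180:310,::-1],None,fx=6,fy=6,interpolation=cv2.INTER_CUBIC))
def reg(name,box,z0,z1):
    u0,u1,v0,v1=box; S=X[v0:v1,u0:u1].reshape(-1,3); S=S[(S[:,2]>z0)&(S[:,2]<z1)]
    r=cv2.minAreaRect((S[:,:2]*1000).astype(np.float32)); print(name,len(S),'mean',S.mean(0).round(4),'rect',np.round(r[0],1),np.round(r[1],1),round(r[2],1))
b=(245,305,160,225)
reg('boxtop',b,.11,.124);reg('flange',b,.125,.135);reg('tabs',b,.15,.164);reg('>141',b,.141,.17)
d=(185,230,155,205)
reg('stand',d,.034,.046);reg('tray',d,.003,.02);
reg('fresh',(230,270,115,160),.06,.12);
S=X[150:210,180:232].reshape(-1,3);print('z hist',np.histogram(S[:,2],bins=np.arange(-.01,.06,.005)))
S=X[160:225,245:305].reshape(-1,3);print('z hist',np.histogram(S[:,2],bins=np.arange(-.01,.18,.01)))
```

```text
boxtop 1142 mean [ 0.5484 -0.0303  0.1189] rect [550.9 -30.4] [103.7 128.2] 84.7
flange 386 mean [ 0.5506 -0.0304  0.1296] rect [552.9 -30.4] [42.6 99.5] 85.0
tabs 23 mean [ 0.5533 -0.0309  0.1551] rect [551.9 -34.2] [18.7 61.3] 84.1
>141 108 mean [ 0.5545 -0.0306  0.1477] rect [552.5 -30.7] [35.4 59. ] 59.4
stand 212 mean [0.5934 0.1744 0.0393] rect [593.8 174.4] [68.6 64.4] 15.2
tray 844 mean [0.5914 0.1731 0.0075] rect [595.7 174.3] [155.6 136.1] 6.1
fresh 528 mean [0.7261 0.057  0.0792] rect [733.  62.] [130.7  44.5] 43.6
z hist (array([  15,  909, 1238,  507,  128,   28,   20,   22,   31,  128,   79,
          0,    0]), array([-0.01 , -0.005,  0.   ,  0.005,  0.01 ,  0.015,  0.02 ,  0.025,
        0.03 ,  0.035,  0.04 ,  0.045,  0.05 ,  0.055]))
z hist (array([973, 774, 190,  17,  21,  22,  17,  17,  20,  21,  54,  97, 786,
       595, 169,  87,  23,   0]), array([-0.01,  0.  ,  0.01,  0.02,  0.03,  0.04,  0.05,  0.06,  0.07,
        0.08,  0.09,  0.1 ,  0.11,  0.12,  0.13,  0.14,  0.15,  0.16,
        0.17]))
```

View pics/crop1.png

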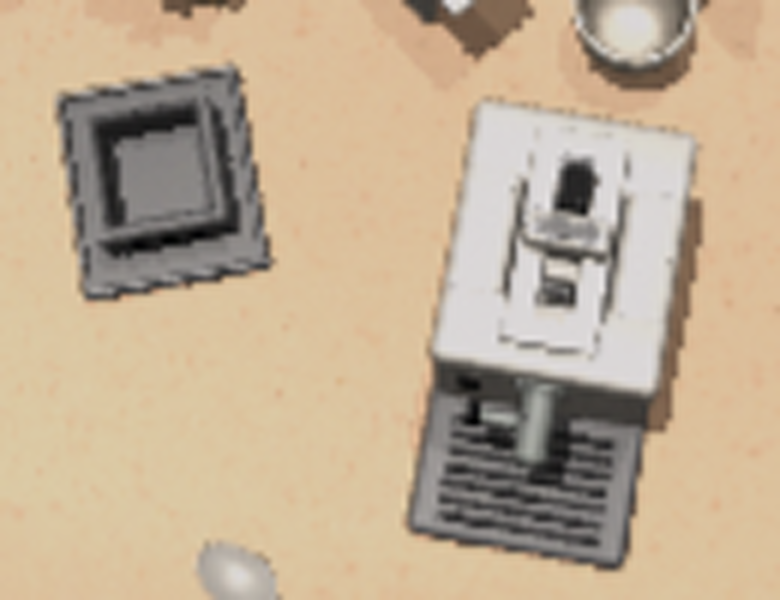

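The crop shows the cartridge's flange and tabs at about (565,230). The flange fits at (0.5525, -0.0304) with yaw about -5°. The stand's block is at about (160,170) in the crop, or (0.594, 0.174), with yaw about 14°. I'll move above the filter now.

```bash
cat >> h.py <<'E'
from scipy.spatial.transform import Rotation as Ro
def plan(x,y,z,yaw):
    "shift [mm] in tool axes and turn [deg] so that TCP gets to x,y,z with tool y along yaw (mod 180)"
    s=bot.read_state(); R=Ro.from_quat(s['tool_rot']).as_matrix()
    d=R.T@(np.array([x,y,z])-s['tcp_pos'])*1000
    a=np.degrees(np.arctan2(R[1,1],R[0,1])); t=(a-yaw+90)%180-90
    print('t',round(s['time'],2),'shift',d.round(1),'turn',round(t,2),'tcp',s['tcp_pos'].round(4),'zaxis',R[:,2].round(4),'F',np.round(s['contact_force'],1),'j',s['joints'].round(2))
E
python3 - <<'E'
from h import *
plan(.5525,-.0304,.24,-5)
c=np.load('top.npy',allow_pickle=True).item(); X=cloud(c)
c2=np.load('side.npy',allow_pickle=True).item(); Y=cloud(c2)
def rect(S,n):
    r=cv2.minAreaRect((S[:,:2]*1000).astype(np.float32)); print(n,len(S),np.round(r[0],1),np.round(r[1],1),round(r[2],1))
near=lambda Z,x,y,r:Z[np.hypot(Z[...,0]-x,Z[...,1]-y)<r]
for n,Z in(('top',X),('side',Y)):
    S=near(Z,.594,.174,.085); rect(S[(S[:,2]>.03)&(S[:,2]<.046)],n+' block'); S2=S[(S[:,2]>.003)&(S[:,2]<.03)]; rect(S2,n+' tray')
    S=near(Z,.5525,-.0304,.07); rect(S[(S[:,2]>.126)&(S[:,2]<.135)],n+' flange'); rect(S[(S[:,2]>.145)],n+' tabs')
    for k in (.14,.145,.15): 
        T=S[S[:,2]>k]; print(k,len(T),T.mean(0).round(4))
# stand by colour
hsv=cv2.cvtColor(c['pixels'],cv2.COLOR_RGB2HSV); m=(hsv[...,1]<60); m[:155]=0;m[205:]=0;m[:,:185]=0;m[:,230:]=0
S=X[m]; S=S[(S[:,2]<.02)]; rect(S,'tray colour')
r=cv2.minAreaRect(np.argwhere(m)[:,::-1].astype(np.float32));print(r)
E
```

```text
t 0.1 shift [-542.3 -564.7  -22.4] turn 80.4 tcp [0.17   0.6527 0.2166] zaxis [-4.0e-04 -1.7e-03 -1.0e+00] F [ 0.7 -0.5 -0.1] j [-1.34  0.47 -0.05  1.53  0.02  1.14 -0.08]
top block 238 [593.7 174.4] [69.5 64.3] 15.8
top tray 895 [595.1 174.3] [160.9 156.9] 55.6
top flange 377 [552.9 -30.5] [42.5 99.5] 85.1
top tabs 3662 [567.3 -31.7] [92.2 80.5] 1.0
0.14 3696 [ 0.6094 -0.0311  0.7011]
0.145 3662 [ 0.6099 -0.0311  0.7063]
0.15 3609 [ 0.6107 -0.0311  0.7145]
side block 268 [591.2 174.1] [66.6 69.7] 15.3
side tray 768 [589.  187.6] [154.2 125.3] 14.6
side flange 172 [552.5 -27.4] [ 49.5 100.9] 83.7
side tabs 31 [551.1 -32.6] [23.9 61.8] 84.5
0.14 75 [ 0.5514 -0.028   0.1458]
0.145 31 [ 0.5509 -0.0303  0.1501]
0.15 14 [ 0.5506 -0.0292  0.1542]
tray colour 797 [593.4 173.9] [108.8  93.8] 15.2
((206.34732055664062, 179.9681396484375), (34.69913101196289, 31.513072967529297), 79.99201965332031)
```

Emit:
send_rows(
  steps=[
    [1, -34, -35, -2, 5],
    [1, -68, -71, -5, 10],
    [1, -102, -106, -8, 15],
    [1, -136, -141, -11, 20],
    [1, -170, -177, -14, 25],
    [1, -204, -212, -17, 30],
    [1, -238, -247, -20, 35],
    [1, -272, -283, -22, 40],
    [1, -306, -318, -22, 45],
    [1, -340, -353, -22, 50],
    [1, -374, -389, -22, 55],
    [1, -408, -424, -22, 60],
    [1, -442, -459, -22, 65],
    [1, -476, -495, -22, 70],
    [1, -510, -530, -22, 75],
    [1, -530, -552, -22, 79],
    [1, -542, -565, -22, 80.4],
    [1, -542, -565, -22, 80.4],
    [1, -542, -565, -22, 80.4],
  ],
)

```text
time: 2.0
tcp_pos: [0.5516, -0.0286, 0.239]
tool_rot: [0.736, 0.676, -0.0, -0.001]
contact_force: [0.5, 0.5, -0.4]
grip_width: 0.087
finger_force: 0.0
```

Run:
```python
from h import *
plan(.5525,-.0304,.155,-5)
c=optics.read_camera('side'); cv2.imwrite('pics/s1.png',cv2.resize(c['pixels'][100:290,150:400,::-1],None,fx=3,fy=3))
```

```text
t 2.0 shift [-1.8  1.2 84. ] turn 0.13 tcp [ 0.5516 -0.0286  0.239 ] zaxis [-0.0015  0.0011 -1.    ] F [ 0.5  0.5 -0.4] j [-0.49  0.27  0.58  1.83 -0.17  1.09  0.06]
```

View pics/s1.png

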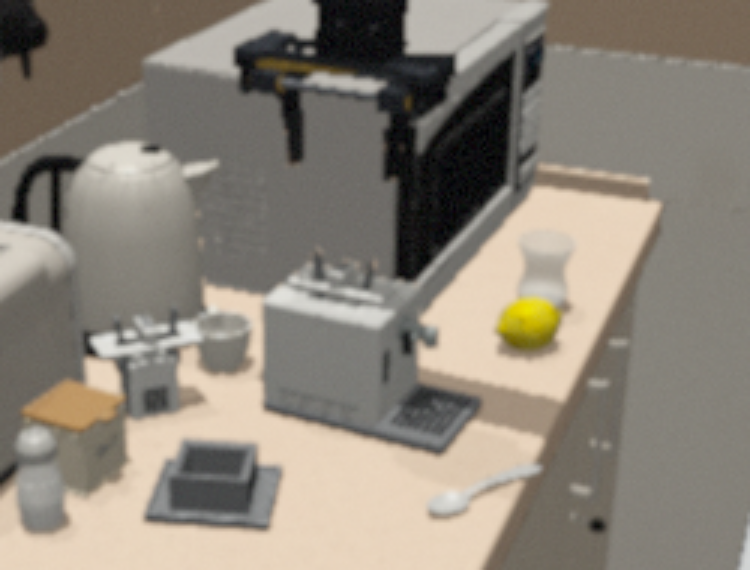

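The picture shows the open jaws at about (347,120), straddling the cartridge tabs at (344,265) along the filter's x. I'll descend.

Emit:
send_rows(
  steps=[
    [1, -1.8, 1.2, 20, 0],
    [1, -1.8, 1.2, 40, 0],
    [1, -1.8, 1.2, 60, 0],
    [1, -1.8, 1.2, 72, 0],
    [1, -1.8, 1.2, 80, 0],
    [0.8, -1.8, 1.2, 84, 0],
    [0.8, -1.8, 1.2, 84, 0],
    [0.8, -1.8, 1.2, 84, 0],
    [0.8, -1.8, 1.2, 84, 0],
  ],
)

```text
time: 2.95
tcp_pos: [0.5538, -0.0321, 0.1562]
tool_rot: [0.737, 0.676, 0.001, 0.0]
contact_force: [0.8, -0.1, 0.2]
grip_width: 0.0709
finger_force: 0.0
```

Run:
```python
from h import *
plan(.5525,-.0304,.149,-5)
print(bot.read_state()['grip_width'])
c=optics.read_camera('side'); cv2.imwrite('pics/s2.png',cv2.resize(c['pixels'][140:250,210:310,::-1],None,fx=6,fy=5))
```

```text
t 2.95 shift [ 1.6 -1.4  7.2] turn 0.0 tcp [ 0.5538 -0.0321  0.1562] zaxis [ 1.5e-03  3.0e-04 -1.0e+00] F [ 0.8 -0.1  0.2] j [-0.45  0.37  0.55  1.92 -0.24  0.92  0.13]
0.07094438529654747
```

View pics/s2.png

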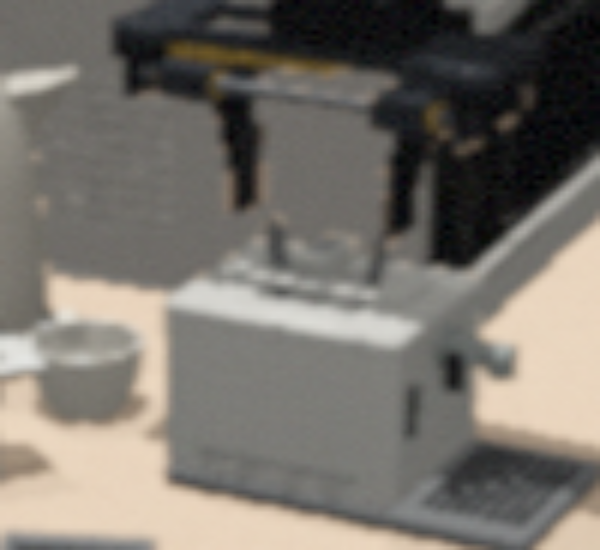

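The fingers end at about (245,205) and (400,235), and the tab tops are at (275,220) and (378,240). The tips look higher than expected, so I'll project the known points to check.

Run:
```python
from h import *
s=bot.read_state();R=Ro.from_quat(s['tool_rot']).as_matrix();p=s['tcp_pos']
c=optics.read_camera('side');X=cloud(c)
K=np.array([[c['fx'],0,c['cx']],[0,c['fy'],c['cy']],[0,0,1]])
rv=cv2.Rodrigues(np.array(c['R']))[0]
w=s['grip_width']/2
pts=np.array([p+R@np.array([0,sg*(w+.005),dz]) for sg in(1,-1) for dz in(.019,0,-.051)]+[[.5525,-.0304,.158],[.5525,-.0304,.13]])
q=cv2.projectPoints(pts,rv,np.array(c['t'],float),K,np.array(c['distortion'],float))[0].reshape(-1,2)
print(q.round(1).tolist()); print(((q-[210,140])*[6,5]).round(0).tolist())
# cloud near gripper: lowest z of dark points
S=X[140:200,225:300]; col=c['pixels'][140:200,225:300]
m=(np.hypot(S[...,0]-.553,S[...,1]+.03)<.09)&(col.max(-1)<70)
print(np.sort(S[m][:,2])[:30].round(3)); 
for z in np.arange(.13,.26,.01):
    k=m&(abs(S[...,2]-z)<.005); print(round(z,2),k.sum(),S[k][:,:2].min(0).round(3) if k.any() else'',S[k][:,:2].max(0).round(3) if k.any() else'')
```

```text
[[250.4, 188.4], [250.4, 182.4], [250.6, 165.7], [275.8, 193.8], [276.0, 187.6], [276.5, 170.7], [263.3, 184.6], [263.1, 193.6]]
[[242.0, 242.0], [243.0, 212.0], [243.0, 129.0], [395.0, 269.0], [396.0, 238.0], [399.0, 153.0], [320.0, 223.0], [319.0, 268.0]]
[0.162 0.164 0.165 0.165 0.165 0.166 0.166 0.166 0.166 0.166 0.167 0.167
 0.167 0.168 0.168 0.169 0.169 0.169 0.169 0.17  0.17  0.17  0.171 0.171
 0.171 0.172 0.172 0.172 0.173 0.174]
0.13 0  
0.14 0  
0.15 0  
0.16 2 [ 0.51  -0.036] [ 0.589 -0.034]
0.17 31 [ 0.51  -0.039] [ 0.595 -0.015]
0.18 29 [ 0.509 -0.039] [ 0.596 -0.016]
0.19 24 [ 0.507 -0.039] [ 0.597 -0.013]
0.2 32 [ 0.504 -0.039] [ 0.598 -0.013]
0.21 42 [ 0.503 -0.04 ] [ 0.601 -0.011]
0.22 28 [ 0.494 -0.042] [ 0.605 -0.011]
0.23 29 [ 0.466 -0.043] [0.636 0.012]
0.24 120 [ 0.465 -0.055] [0.638 0.016]
0.25 160 [ 0.466 -0.07 ] [0.638 0.016]
```

The visible tips end near z = 0.162, about 25 mm above the nominal position. I'll trust contact feedback and go down in stages.

Emit:
send_rows(
  steps=[
    [0.8, 0.8, -0.7, 1.5, 0],
    [0.8, 1.6, -1.4, 3, 0],
    [0.8, 1.6, -1.4, 4, 0],
    [0.8, 1.6, -1.4, 4, 0],
    [0.8, 1.6, -1.4, 4, 0],
  ],
)

```text
time: 3.55
tcp_pos: [0.552, -0.0303, 0.1515]
tool_rot: [0.737, 0.676, -0.0, -0.0]
contact_force: [0.6, 0.7, -0.1]
grip_width: 0.0699
finger_force: 0.0
```

```bash
cat >> h.py <<'E'
def tips():
    c=optics.read_camera('side');X=cloud(c);S=X[120:215,215:310];col=c['pixels'][120:215,215:310]
    m=(np.hypot(S[...,0]-.553,S[...,1]+.03)<.09)&(col.max(-1)<75)&(np.abs(S[...,0]-.5525)>.033)
    print('tips',np.sort(S[m][:,2])[:12].round(3))
    cv2.imwrite('pics/t%d.png'%(bot.read_state()['time']*100),cv2.resize(c['pixels'][150:220,220:310,::-1],None,fx=7,fy=7))
E
python3 - <<'E'
from h import *
plan(.5525,-.0304,.149,-5); tips()
E
```

```text
t 3.55 shift [-0.   0.5  2.5] turn 0.0 tcp [ 0.552  -0.0303  0.1515] zaxis [-1.e-04  0.e+00 -1.e+00] F [ 0.6  0.7 -0.1] j [-0.45  0.37  0.55  1.92 -0.24  0.91  0.13]
tips [0.095 0.096 0.097 0.097 0.099 0.1   0.102 0.103 0.105 0.105 0.106 0.106]
```

Emit:
send_rows(
  steps=[
    [0.8, 0, 0.5, 1, 0],
    [0.8, 0, 0.5, 2, 0],
    [0.8, 0, 0.5, 2, 0],
    [0.8, 0, 0.5, 2, 0],
  ],
)

```text
time: 4.0
tcp_pos: [0.5525, -0.0304, 0.1495]
tool_rot: [0.737, 0.676, -0.0, -0.0]
contact_force: [-0.8, 0.0, 0.8]
grip_width: 0.0697
finger_force: 0.0
```

Emit:
send_rows(
  steps=[
    [0.8, 0, 0, 0.5, 0],
    [0.8, 0, 0, 1, 0],
    [0.8, 0, 0, 1, 0],
    [0.8, 0, 0, 1, 0],
  ],
)

```text
time: 4.4
tcp_pos: [0.5524, -0.0304, 0.1485]
tool_rot: [0.737, 0.676, 0.0, -0.0]
contact_force: [1.0, -0.1, -0.5]
grip_width: 0.0696
finger_force: 0.0
```

Emit:
send_rows(
  steps=[
    [0.8, 0, 0, 0.5, 0],
    [0.8, 0, 0, 1, 0],
    [0.8, 0, 0, 1, 0],
    [0.8, 0, 0, 1, 0],
  ],
)

```text
time: 4.8
tcp_pos: [0.5524, -0.0303, 0.1475]
tool_rot: [0.737, 0.676, -0.0, -0.0]
contact_force: [0.4, -0.0, 0.6]
grip_width: 0.0693
finger_force: 0.0
```

Run:
```python
from h import *
tips()
import glob,os; print(sorted(glob.glob('pics/t*'),key=os.path.getmtime)[-1])
os.replace('pics/t%d.png'%(bot.read_state()['time']*100) if os.path.exists('pics/t%d.png'%(bot.read_state()['time']*100)) else sorted(glob.glob('pics/t*'),key=os.path.getmtime)[-1],'pics/a3.png')
```

```text
tips [0.09  0.097 0.097 0.098 0.098 0.099 0.1   0.101 0.103 0.104 0.104 0.105]
pics/t484.png
```

View pics/a3.png

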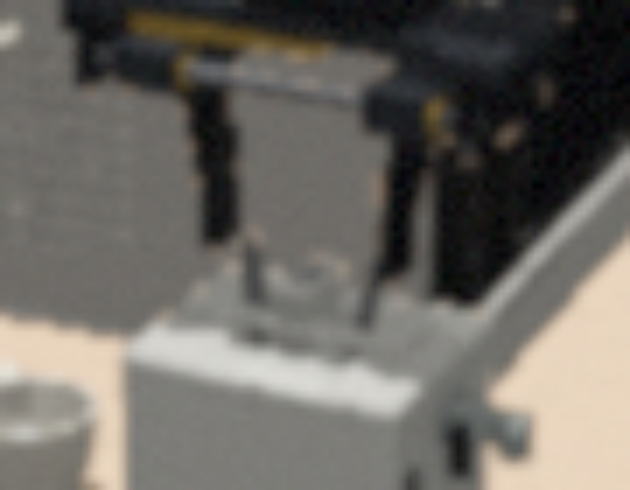

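The visible finger ends are at about (215,240) and (397,285), level with the tab tops at (253,245) and (375,270), so the flange is still roughly 23 mm below. I'll continue carefully.

Emit:
send_rows(
  steps=[
    [0.8, 0, 0, 0.5, 0],
    [0.8, 0, 0, 1, 0],
    [0.8, 0, 0, 1, 0],
  ],
)

```text
time: 5.15
tcp_pos: [0.5524, -0.0303, 0.1464]
tool_rot: [0.737, 0.676, -0.0, -0.0]
contact_force: [-0.3, 0.7, 0.1]
grip_width: 0.0697
finger_force: 0.0
```

Emit:
send_rows(
  steps=[
    [0.8, 0, 0, 0.5, 0],
    [0.8, 0, 0, 1, 0],
    [0.8, 0, 0, 1, 0],
  ],
)

```text
time: 5.45
tcp_pos: [0.5524, -0.0303, 0.1454]
tool_rot: [0.737, 0.676, -0.0, -0.0]
contact_force: [-0.2, -0.5, 0.2]
grip_width: 0.0692
finger_force: 0.0
```

Emit:
send_rows(
  steps=[
    [0.8, 0, 0, 0.5, 0],
    [0.8, 0, 0, 1, 0],
    [0.8, 0, 0, 1, 0],
  ],
)

```text
time: 5.75
tcp_pos: [0.5524, -0.0303, 0.1444]
tool_rot: [0.737, 0.676, -0.0, -0.0]
contact_force: [0.6, 0.3, -0.1]
grip_width: 0.0696
finger_force: 0.0
```

Emit:
send_rows(
  steps=[
    [0.8, 0, 0, 0.5, 0],
    [0.8, 0, 0, 1, 0],
    [0.8, 0, 0, 1, 0],
  ],
)

```text
time: 6.05
tcp_pos: [0.5524, -0.0304, 0.1434]
tool_rot: [0.737, 0.676, -0.0, -0.0]
contact_force: [0.3, -0.2, -0.3]
grip_width: 0.0697
finger_force: 0.0
```

Emit:
send_rows(
  steps=[
    [0.8, 0, 0, 1, 0],
    [0.8, 0, 0, 2, 0],
    [0.8, 0, 0, 3, 0],
    [0.8, 0, 0, 4, 0],
    [0.8, 0, 0, 5, 0],
    [0.8, 0, 0, 5, 0],
  ],
)

```text
time: 6.65
tcp_pos: [0.5524, -0.0303, 0.1383]
tool_rot: [0.737, 0.676, -0.0, -0.0]
contact_force: [-0.4, -0.0, -0.0]
grip_width: 0.0695
finger_force: 0.0
```

Run:
```python
from h import *
s=bot.read_state();p=s['tcp_pos']
c=optics.read_camera('side');X=cloud(c)
c0=np.load('side.npy',allow_pickle=True).item()
v=slice(150,215);u=slice(225,300)
d=np.abs(c['pixels'][v,u].astype(int)-c0['pixels'][v,u]).max(-1)
S=X[v,u]; m=(d>45)&(np.hypot(S[...,0]-.5525,S[...,1]+.03)<.07)
for sg in(1,-1):
    k=m&(sg*(S[...,0]-.5525)>.028); z=np.sort(S[k][:,2]); print(sg,z[:10].round(3)); 
    r=np.argwhere(k&(S[...,2]<.18)); print('lowest row',r[:,0].max()+150, S[k&(S[...,2]<.18)].mean(0).round(4))
print(p)
```

```text
1 [0.116 0.117 0.117 0.117 0.117 0.117 0.117 0.118 0.118 0.118]
lowest row 196 [ 0.5917 -0.0298  0.1446]
-1 [0.089 0.1   0.101 0.101 0.102 0.102 0.105 0.113 0.115 0.115]
lowest row 208 [ 0.5058 -0.0289  0.1337]
[ 0.55235567 -0.03034548  0.13833097]
```

Emit:
send_rows(
  steps=[
    [0.8, 0, 0, 1, 0],
    [0.8, 0, 0, 2, 0],
    [0.8, 0, 0, 3, 0],
    [0.8, 0, 0, 4, 0],
    [0.8, 0, 0, 5, 0],
    [0.8, 0, 0, 5, 0],
  ],
)

```text
time: 7.3
tcp_pos: [0.5524, -0.0303, 0.1333]
tool_rot: [0.737, 0.676, -0.0, -0.0]
contact_force: [-0.1, 0.2, -0.2]
grip_width: 0.0699
finger_force: 0.0
```

Emit:
send_rows(
  steps=[
    [0.8, 0, 0, 0.5, 0],
    [0.8, 0, 0, 1, 0],
    [0.8, 0, 0, 1, 0],
  ],
)

```text
time: 7.6
tcp_pos: [0.5524, -0.0303, 0.1325]
tool_rot: [0.737, 0.676, -0.0, -0.0]
contact_force: [-0.1, -0.5, 0.5]
grip_width: 0.0696
finger_force: 0.0
```

Emit:
send_rows(
  steps=[
    [0.8, 0, 0, 0.5, 0],
    [0.8, 0, 0, 1, 0],
    [0.8, 0, 0, 1, 0],
  ],
)

```text
time: 7.9
tcp_pos: [0.5524, -0.0303, 0.1314]
tool_rot: [0.737, 0.676, -0.0, -0.0]
contact_force: [0.2, -0.1, 0.2]
grip_width: 0.0695
finger_force: 0.0
```

Run:
```python
from h import *
c=optics.read_camera('side')
cv2.imwrite('pics/a4.png',cv2.resize(c['pixels'][150:220,220:310,::-1],None,fx=8,fy=8,interpolation=cv2.INTER_NEAREST))
```

```text
(no output)
```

View pics/a4.png

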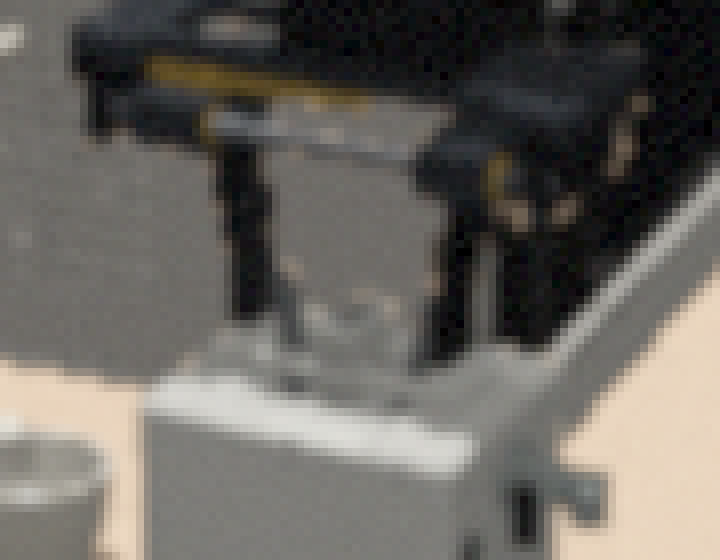

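The tips are at about (250,318) and (437,362), roughly 8 mm above the flange. I'll go on in 1 mm steps.

Emit:
send_rows(
  steps=[
    [0.8, 0, 0, 0.5, 0],
    [0.8, 0, 0, 1, 0],
    [0.8, 0, 0, 1.5, 0],
    [0.8, 0, 0, 2, 0],
    [0.8, 0, 0, 2, 0],
  ],
)

```text
time: 8.45
tcp_pos: [0.5524, -0.0303, 0.1294]
tool_rot: [0.737, 0.676, -0.0, -0.0]
contact_force: [-0.9, -0.6, 0.2]
grip_width: 0.0696
finger_force: 0.0
```

Emit:
send_rows(
  steps=[
    [0.8, 0, 0, 0.5, 0],
    [0.8, 0, 0, 1, 0],
    [0.8, 0, 0, 1, 0],
  ],
)

```text
time: 8.75
tcp_pos: [0.5524, -0.0304, 0.1284]
tool_rot: [0.737, 0.676, -0.0, -0.0]
contact_force: [-0.5, 0.0, -0.1]
grip_width: 0.0696
finger_force: 0.0
```

Emit:
send_rows(
  steps=[
    [0.8, 0, 0, 0.5, 0],
    [0.8, 0, 0, 1, 0],
    [0.8, 0, 0, 1, 0],
  ],
)

```text
time: 9.05
tcp_pos: [0.5524, -0.0303, 0.1274]
tool_rot: [0.737, 0.676, -0.0, -0.0]
contact_force: [0.0, 0.2, 0.2]
grip_width: 0.0696
finger_force: 0.0
```

Emit:
send_rows(
  steps=[
    [0.8, 0, 0, 0.5, 0],
    [0.8, 0, 0, 1, 0],
    [0.8, 0, 0, 1, 0],
  ],
)

```text
time: 9.35
tcp_pos: [0.5524, -0.0303, 0.1264]
tool_rot: [0.737, 0.676, -0.0, -0.0]
contact_force: [-0.2, -0.6, -0.2]
grip_width: 0.0698
finger_force: 0.0
```

Emit:
send_rows(
  steps=[
    [0.8, 0, 0, 0.5, 0],
    [0.8, 0, 0, 1, 0],
    [0.8, 0, 0, 1, 0],
  ],
)

```text
time: 9.65
tcp_pos: [0.5525, -0.0303, 0.1255]
tool_rot: [0.737, 0.676, 0.0, -0.0]
contact_force: [0.4, 0.6, -0.1]
grip_width: 0.0696
finger_force: 0.0
```

Emit:
send_rows(
  steps=[
    [0.8, 0, 0, 0.4, 0],
    [0.8, 0, 0, 0.7, 0],
    [0.8, 0, 0, 0.7, 0],
  ],
)

```text
time: 9.95
tcp_pos: [0.5525, -0.0303, 0.1251]
tool_rot: [0.737, 0.676, 0.0, -0.0]
contact_force: [-0.9, 0.1, 3.0]
grip_width: 0.0694
finger_force: 1.7
```

Emit:
send_rows(
  steps=[
    [0.8, 0, 0, 0.4, 0],
    [0.8, 0, 0, 0.7, 0],
    [0.8, 0, 0, 0.7, 0],
  ],
)

```text
time: 10.25
tcp_pos: [0.5525, -0.0304, 0.1248]
tool_rot: [0.737, 0.676, 0.0, -0.0]
contact_force: [-2.2, 0.1, 7.0]
grip_width: 0.0696
finger_force: 3.4
```

Emit:
send_rows(
  steps=[
    [0.8, 0, 0, 0.5, 0],
    [0.8, 0, 0, 1, 0],
    [0.8, 0, 0, 1, 0],
  ],
)

```text
time: 10.55
tcp_pos: [0.5526, -0.0304, 0.1243]
tool_rot: [0.737, 0.676, 0.0, -0.0]
contact_force: [-3.6, 0.0, 10.4]
grip_width: 0.0693
finger_force: 5.4
```

Emit:
send_rows(
  steps=[
    [0.8, 0, 0, 0.3, 0],
    [0.8, 0, 0, 0.6, 0],
    [0.8, 0, 0, 0.6, 0],
  ],
)

```text
time: 10.85
tcp_pos: [0.5526, -0.0303, 0.1241]
tool_rot: [0.737, 0.676, 0.0, -0.0]
contact_force: [-4.3, -0.3, 13.5]
grip_width: 0.0695
finger_force: 6.7
```

Run:
```python
from h import *
plan(.5525,-.0304,.125,-5); s=bot.read_state(); print(s['moment'],s['finger_force'],s['grip_width'])
c=optics.read_camera('side')
cv2.imwrite('pics/a5.png',cv2.resize(c['pixels'][150:220,220:310,::-1],None,fx=8,fy=8,interpolation=cv2.INTER_NEAREST))
```

```text
t 10.85 shift [-0.1 -0.1 -0.9] turn -0.01 tcp [ 0.5526 -0.0303  0.1241] zaxis [ 1.0e-04  1.2e-03 -1.0e+00] F [-4.3 -0.3 13.5] j [-0.44  0.41  0.53  1.95 -0.27  0.86  0.15]
[0.07114552 1.1934125  0.03624736] 6.715115351908025 0.06949394060243327
```

View pics/a5.png

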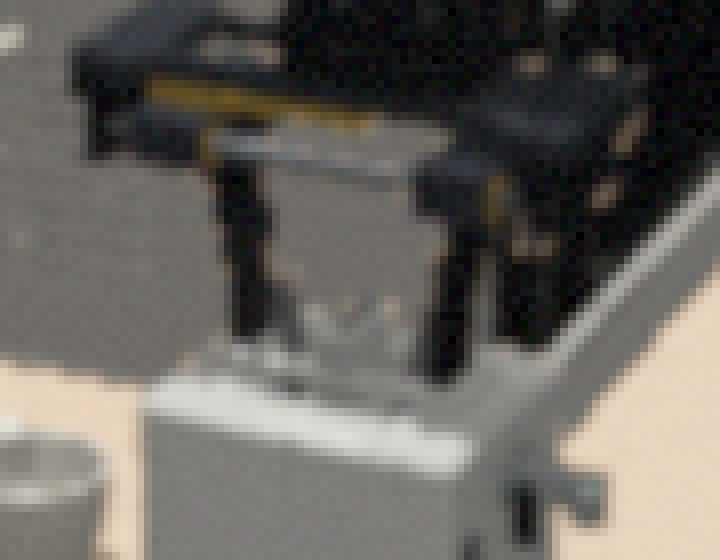

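The tips are on the flange at about (250,340) and (440,380), astride the tabs. I'll press a little more, then squeeze in stages.

Emit:
send_rows(
  steps=[
    [0.8, 0, 0, 0.3, 0],
    [0.8, 0, 0, 0.6, 0],
    [0.8, 0, 0, 0.6, 0],
    [0.8, 0, 0, 0.6, 0],
  ],
)

```text
time: 11.3
tcp_pos: [0.5527, -0.0304, 0.1238]
tool_rot: [0.737, 0.676, 0.001, -0.0]
contact_force: [-4.8, 0.6, 16.1]
grip_width: 0.0701
finger_force: 7.9
```

Emit:
send_rows(
  steps=[
    [0.75, 0, 0, 0, 0],
    [0.72, 0, 0, 0, 0],
    [0.7, 0, 0, 0, 0],
    [0.7, 0, 0, 0, 0],
  ],
)

```text
time: 11.7
tcp_pos: [0.552, -0.0303, 0.1237]
tool_rot: [0.737, 0.676, 0.0, -0.001]
contact_force: [-6.2, 1.1, 17.6]
grip_width: 0.0612
finger_force: 8.3
```

Emit:
send_rows(
  steps=[
    [0.67, 0, -0.2, 0, 0],
    [0.64, 0, -0.4, 0, 0],
    [0.61, 0, -0.4, 0, 0],
    [0.61, 0, -0.4, 0, 0],
  ],
)

```text
time: 12.1
tcp_pos: [0.5499, -0.0301, 0.1233]
tool_rot: [0.737, 0.676, -0.001, -0.003]
contact_force: [-9.1, 1.2, 18.5]
grip_width: 0.0539
finger_force: 9.6
```

Emit:
send_rows(
  steps=[
    [0.58, 0, 0, 0, 0],
    [0.55, 0, 0, 0, 0],
    [0.52, 0, 0, 0, 0],
    [0.52, 0, 0, 0, 0],
  ],
)

```text
time: 12.5
tcp_pos: [0.5528, -0.0303, 0.1231]
tool_rot: [0.737, 0.676, 0.001, 0.0]
contact_force: [-3.2, 1.1, 9.4]
grip_width: 0.0464
finger_force: 7.5
```

Emit:
send_rows(
  steps=[
    [0.5, 0, 0, 0, 0],
    [0.48, 0, 0, 0, 0],
    [0.46, 0, 0, 0, 0],
    [0.46, 0, 0, 0, 0],
  ],
)

```text
time: 12.9
tcp_pos: [0.5525, -0.0303, 0.123]
tool_rot: [0.737, 0.676, 0.001, 0.0]
contact_force: [-2.1, 0.2, 9.7]
grip_width: 0.0404
finger_force: 8.1
```

Run:
```python
from h import *
plan(.5525,-.0304,.125,-5); s=bot.read_state(); print(s['moment'],s['finger_force'],s['grip_width'])
c=optics.read_camera('side')
cv2.imwrite('pics/a6.png',cv2.resize(c['pixels'][150:220,220:310,::-1],None,fx=8,fy=8,interpolation=cv2.INTER_NEAREST))
```

```text
t 12.9 shift [-0.1  0.  -2. ] turn 0.0 tcp [ 0.5525 -0.0303  0.123 ] zaxis [ 8.e-04  7.e-04 -1.e+00] F [-2.1  0.2  9.7] j [-0.44  0.41  0.53  1.95 -0.27  0.85  0.16]
[0.00435988 0.84572742 0.05748009] 8.133257746630989 0.040382096945957915
```

View pics/a6.png

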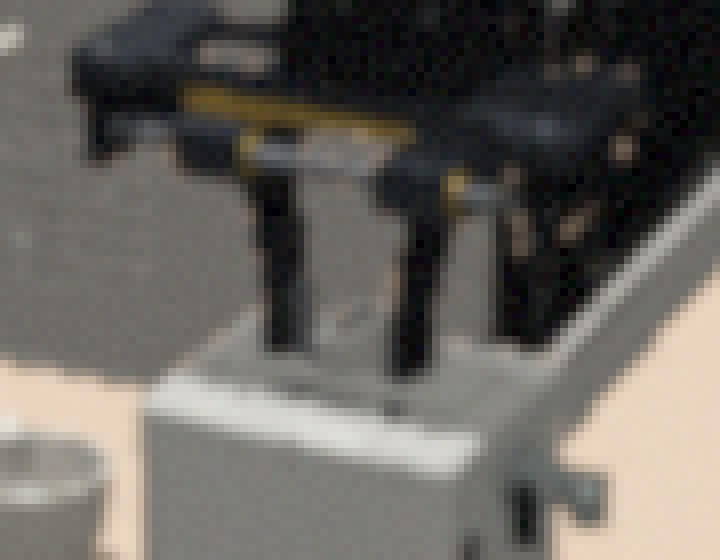

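The tips, at (285,350) and (410,375), are closing on the tabs. The tabs have moved in well past the 1 mm locking point with low finger force, so the hooks are clear. I'll restore the press and finish the squeeze.

Emit:
send_rows(
  steps=[
    [0.46, 0, 0, 0.5, 0],
    [0.46, 0, 0, 1, 0],
    [0.46, 0, 0, 1, 0],
    [0.46, 0, 0, 1, 0],
  ],
)

```text
time: 13.35
tcp_pos: [0.5525, -0.0303, 0.1228]
tool_rot: [0.737, 0.676, 0.001, -0.0]
contact_force: [-3.5, 0.9, 14.9]
grip_width: 0.0404
finger_force: 10.1
```

Emit:
send_rows(
  steps=[
    [0.43, 0, 0, 0, 0],
    [0.4, 0, 0, 0, 0],
    [0.37, 0, 0, 0, 0],
    [0.37, 0, 0, 0, 0],
  ],
)

```text
time: 13.75
tcp_pos: [0.5517, -0.03, 0.1231]
tool_rot: [0.737, 0.676, 0.0, -0.001]
contact_force: [-5.8, 1.3, 19.7]
grip_width: 0.0331
finger_force: 14.7
```

Emit:
send_rows(
  steps=[
    [0.35, 0, 0, 0, 0],
    [0.33, 0, 0, 0, 0],
    [0.31, 0, 0, 0, 0],
    [0.31, 0, 0, 0, 0],
  ],
)

```text
time: 14.15
tcp_pos: [0.5522, -0.03, 0.1231]
tool_rot: [0.737, 0.676, 0.001, -0.001]
contact_force: [-5.4, 0.7, 17.5]
grip_width: 0.028
finger_force: 29.1
```

Squeezed home at 28 mm and gripping at 29 N. Now a gentle lift.

Emit:
send_rows(
  steps=[
    [0.25, 0, 0, -1, 0],
    [0.25, 0, 0, -2, 0],
    [0.25, 0, 0, -3, 0],
    [0.25, 0, 0, -4, 0],
    [0.25, 0, 0, -5, 0],
    [0.25, 0, 0, -5, 0],
  ],
)

```text
time: 14.75
tcp_pos: [0.5519, -0.0305, 0.1255]
tool_rot: [0.737, 0.676, -0.0, 0.0]
contact_force: [0.1, 0.7, -1.2]
grip_width: 0.0268
finger_force: 33.3
```

Emit:
send_rows(
  steps=[
    [0.25, 0, 0, -1, 0],
    [0.25, 0, 0, -2, 0],
    [0.25, 0, 0, -3, 0],
    [0.25, 0, 0, -4, 0],
    [0.25, 0, 0, -5, 0],
    [0.25, 0, 0, -5, 0],
  ],
)

```text
time: 15.35
tcp_pos: [0.5522, -0.0304, 0.1311]
tool_rot: [0.737, 0.676, 0.0, 0.0]
contact_force: [-0.1, -0.7, -2.3]
grip_width: 0.0268
finger_force: 33.0
```

Emit:
send_rows(
  steps=[
    [0.25, 0, 0, -3, 0],
    [0.25, 0, 0, -8, 0],
    [0.25, 0, 0, -14, 0],
    [0.25, 0, 0, -21, 0],
    [0.25, 0, 0, -28, 0],
    [0.25, 0, 0, -35, 0],
    [0.25, 0, 0, -42, 0],
    [0.25, 0, 0, -49, 0],
    [0.25, 0, 0, -56, 0],
    [0.25, 0, 0, -63, 0],
    [0.25, 0, 0, -70, 0],
    [0.25, 0, 0, -77, 0],
    [0.25, 0, 0, -83, 0],
    [0.25, 0, 0, -88, 0],
    [0.25, 0, 0, -90, 0],
    [0.25, 0, 0, -90, 0],
  ],
)

```text
time: 16.95
tcp_pos: [0.5522, -0.0303, 0.2212]
tool_rot: [0.737, 0.676, 0.0, 0.0]
contact_force: [0.1, 0.6, -1.4]
grip_width: 0.0268
finger_force: 33.0
```

Run:
```python
from h import *
plan(.5934,.1740,.221,15.2)
c=optics.read_camera('side')
cv2.imwrite('pics/a7.png',cv2.resize(c['pixels'][110:280,180:350,::-1],None,fx=3.5,fy=3.5,interpolation=cv2.INTER_CUBIC))
```

```text
t 16.95 shift [2.072e+02 2.330e+01 2.000e-01] turn -20.2 tcp [ 0.5522 -0.0303  0.2212] zaxis [ 4.e-04  1.e-04 -1.e+00] F [ 0.1  0.6 -1.4] j [-0.49  0.29  0.58  1.85 -0.18  1.05  0.08]
```

View pics/a7.png

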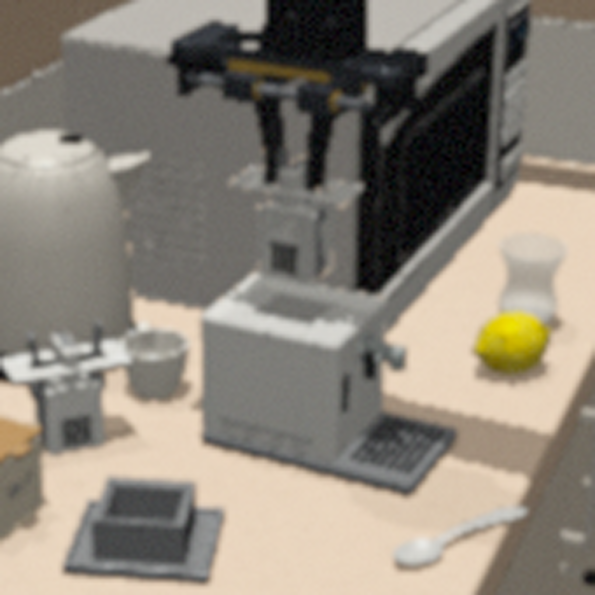

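The cartridge hangs upright in the gripper, flange at (300,185), and the well is empty. I'll move over the stand.

Emit:
send_rows(
  steps=[
    [0.25, 8, 1, 0, -1],
    [0.25, 20, 2.3, 0, -2],
    [0.25, 36, 4, 0, -3.5],
    [0.25, 54, 6, 0, -5.3],
    [0.25, 72, 8, 0, -7],
    [0.25, 90, 10, 0, -8.8],
    [0.25, 108, 12, 0, -10.5],
    [0.25, 126, 14.2, 0, -12.3],
    [0.25, 144, 16.2, 0, -14],
    [0.25, 162, 18.2, 0, -15.8],
    [0.25, 180, 20.2, 0, -17.5],
    [0.25, 194, 21.8, 0, -19],
    [0.25, 203, 22.8, 0, -19.8],
    [0.25, 207.2, 23.3, 0, -20.2],
    [0.25, 207.2, 23.3, 0, -20.2],
    [0.25, 207.2, 23.3, 0, -20.2],
  ],
)

```text
time: 18.6
tcp_pos: [0.5934, 0.173, 0.221]
tool_rot: [0.608, 0.794, -0.0, 0.0]
contact_force: [0.7, -0.5, -2.0]
grip_width: 0.0267
finger_force: 33.3
```

Run:
```python
from h import *
plan(.5934,.1740,.125,15.2)
c=optics.read_camera('side');X=cloud(c);t=optics.read_camera('top');Y=cloud(t)
def rect(S,n):
    if len(S)<5: print(n,len(S));return
    r=cv2.minAreaRect((S[:,:2]*1000).astype(np.float32)); print(n,len(S),np.round(r[0],1),np.round(r[1],1),round(r[2],1))
for n,Z,cc in(('side',X,c),('top',Y,t)):
    bright=cc['pixels'].min(-1)>90
    m=(np.hypot(Z[...,0]-.5934,Z[...,1]-.174)<.08)&bright
    S=Z[m]; print(np.histogram(S[:,2],bins=np.arange(.13,.27,.01))[0])
    for a in(.215,.22,.225): rect(S[abs(S[:,2]-a)<.005],n+str(a))
    k=m&(Z[...,2]>.155)&(Z[...,2]<.2); rect(Z[k],n+' barrel')
    rect(Z[k&(Z[...,2]<.178)],n+' barrel low')
```

```text
t 18.6 shift [ 1.   0.3 96. ] turn -0.07 tcp [0.5934 0.173  0.221 ] zaxis [-1.e-04 -6.e-04 -1.e+00] F [ 0.7 -0.5 -2. ] j [-0.67  0.39  0.43  1.69 -0.18  1.1   0.08]
[  0  13  64  46  44  77  85 108  38 242  39  24   5   3]
side0.215 38 [588.5 184.7] [27.2 20.4] 23.0
side0.22 208 [593.6 174.2] [99.3 48.9] 16.9
side0.225 242 [593.6 174.2] [99.3 48.9] 16.9
side barrel 280 [592.8 177.5] [50.3 42.3] 19.8
side barrel low 108 [582.8 182.9] [59.4 32.6] 51.6
[0 0 0 0 0 0 0 0 0 2 0 0 0 0]
top0.215 0
top0.22 1
top0.225 2
top barrel 0
top barrel low 0
```

Emit:
send_rows(
  steps=[
    [0.25, 1, 0.3, 5, 0],
    [0.25, 1, 0.3, 12, 0],
    [0.25, 1, 0.3, 20, 0],
    [0.25, 1, 0.3, 28, 0],
    [0.25, 1, 0.3, 36, 0],
    [0.25, 1, 0.3, 44, 0],
    [0.25, 1, 0.3, 52, 0],
    [0.25, 1, 0.3, 60, 0],
    [0.25, 1, 0.3, 68, 0],
    [0.25, 1, 0.3, 76, 0],
    [0.25, 1, 0.3, 84, 0],
    [0.25, 1, 0.3, 92, 0],
    [0.25, 1, 0.3, 98, 0],
    [0.25, 1, 0.3, 101, 0],
    [0.25, 1, 0.3, 102, 0],
    [0.25, 1, 0.3, 102, 0],
    [0.25, 1, 0.3, 102, 0],
  ],
)

```text
time: 20.4
tcp_pos: [0.5936, 0.1752, 0.1193]
tool_rot: [0.607, 0.794, 0.0, 0.0]
contact_force: [0.2, 0.3, -1.2]
grip_width: 0.0263
finger_force: 33.3
```

Run:
```python
from h import *
plan(.5934,.1740,.08,15.2)
c=optics.read_camera('side')
cv2.imwrite('pics/a8.png',cv2.resize(c['pixels'][170:290,170:270,::-1],None,fx=5,fy=5,interpolation=cv2.INTER_CUBIC))
```

```text
t 20.4 shift [-1.1 -0.6 39.3] turn 0.0 tcp [0.5936 0.1752 0.1193] zaxis [ 7.e-04  4.e-04 -1.e+00] F [ 0.2  0.3 -1.2] j [-0.65  0.5   0.4   1.79 -0.24  0.9   0.12]
```

View pics/a8.png

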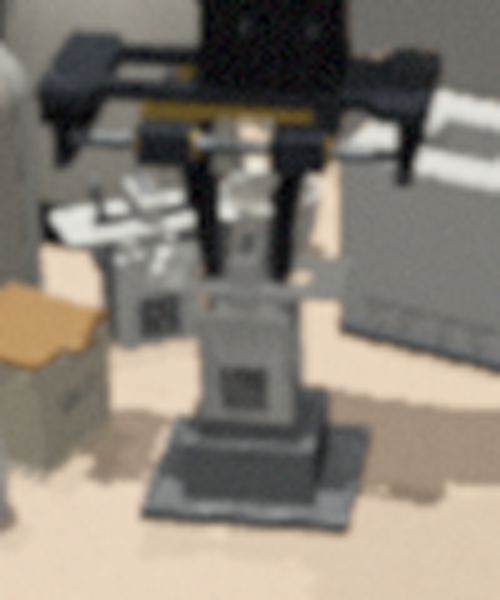

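The barrel, at (250,425), is centred over the block's mouth (front edge about 185–315). I'll lower it in.

Emit:
send_rows(
  steps=[
    [0.25, -0.6, -0.3, 0, 0],
    [0.25, -1.1, -0.6, 2, 0],
    [0.25, -1.1, -0.6, 4, 0],
    [0.25, -1.1, -0.6, 6, 0],
    [0.25, -1.1, -0.6, 8, 0],
    [0.25, -1.1, -0.6, 10, 0],
    [0.25, -1.1, -0.6, 10, 0],
  ],
)

```text
time: 21.15
tcp_pos: [0.5928, 0.1739, 0.1085]
tool_rot: [0.607, 0.794, -0.0, -0.0]
contact_force: [0.1, 1.1, -1.5]
grip_width: 0.0266
finger_force: 33.3
```

Emit:
send_rows(
  steps=[
    [0.25, 0, 0, 1, 0],
    [0.25, 0, 0, 2, 0],
    [0.25, 0, 0, 3, 0],
    [0.25, 0, 0, 4, 0],
    [0.25, 0, 0, 5, 0],
    [0.25, 0, 0, 6, 0],
    [0.25, 0, 0, 6, 0],
  ],
)

```text
time: 21.85
tcp_pos: [0.593, 0.1739, 0.1027]
tool_rot: [0.607, 0.794, -0.0, -0.0]
contact_force: [0.6, 0.0, -1.5]
grip_width: 0.0264
finger_force: 33.3
```

Emit:
send_rows(
  steps=[
    [0.25, 0, 0, 1, 0],
    [0.25, 0, 0, 2, 0],
    [0.25, 0, 0, 3, 0],
    [0.25, 0, 0, 4, 0],
    [0.25, 0, 0, 5, 0],
    [0.25, 0, 0, 6, 0],
    [0.25, 0, 0, 7, 0],
    [0.25, 0, 0, 8, 0],
    [0.25, 0, 0, 8, 0],
  ],
)

```text
time: 22.75
tcp_pos: [0.5929, 0.1739, 0.0947]
tool_rot: [0.607, 0.794, -0.0, -0.0]
contact_force: [0.1, -0.1, -1.7]
grip_width: 0.0267
finger_force: 33.3
```

Emit:
send_rows(
  steps=[
    [0.25, 0, 0, 1, 0],
    [0.25, 0, 0, 2, 0],
    [0.25, 0, 0, 3, 0],
    [0.25, 0, 0, 4, 0],
    [0.25, 0, 0, 5, 0],
    [0.25, 0, 0, 6, 0],
    [0.25, 0, 0, 7, 0],
    [0.25, 0, 0, 8, 0],
    [0.25, 0, 0, 8, 0],
  ],
)

```text
time: 23.65
tcp_pos: [0.593, 0.1739, 0.0868]
tool_rot: [0.607, 0.794, -0.0, -0.0]
contact_force: [-0.2, -0.5, -1.7]
grip_width: 0.0266
finger_force: 33.3
```

Emit:
send_rows(
  steps=[
    [0.25, 0, 0, 1, 0],
    [0.25, 0, 0, 2, 0],
    [0.25, 0, 0, 3, 0],
    [0.25, 0, 0, 4, 0],
    [0.25, 0, 0, 4, 0],
    [0.25, 0, 0, 4, 0],
  ],
)

```text
time: 24.25
tcp_pos: [0.5931, 0.1739, 0.0829]
tool_rot: [0.607, 0.794, -0.0, -0.0]
contact_force: [-0.5, 0.1, -2.2]
grip_width: 0.0265
finger_force: 33.3
```

Emit:
send_rows(
  steps=[
    [0.25, 0, 0, 1, 0],
    [0.25, 0, 0, 2, 0],
    [0.25, 0, 0, 3, 0],
    [0.25, 0, 0, 4, 0],
    [0.25, 0, 0, 4, 0],
    [0.25, 0, 0, 4, 0],
  ],
)

```text
time: 24.85
tcp_pos: [0.5931, 0.1739, 0.0789]
tool_rot: [0.607, 0.794, -0.0, -0.0]
contact_force: [0.5, 0.4, -2.8]
grip_width: 0.0264
finger_force: 33.3
```

Emit:
send_rows(
  steps=[
    [0.25, 0, 0, 0.5, 0],
    [0.25, 0, 0, 1, 0],
    [0.25, 0, 0, 1, 0],
  ],
)

```text
time: 25.15
tcp_pos: [0.593, 0.1739, 0.0778]
tool_rot: [0.607, 0.794, -0.0, -0.0]
contact_force: [-0.3, 0.5, -1.3]
grip_width: 0.0265
finger_force: 33.3
```

Emit:
send_rows(
  steps=[
    [0.25, 0, 0, 0.5, 0],
    [0.25, 0, 0, 1, 0],
    [0.25, 0, 0, 1, 0],
  ],
)

```text
time: 25.45
tcp_pos: [0.5932, 0.1738, 0.0773]
tool_rot: [0.607, 0.794, 0.0, -0.0]
contact_force: [-1.8, -0.7, 2.2]
grip_width: 0.0267
finger_force: 34.1
```

Floor contact at 0.0773, exactly as predicted. I'll release and back off upwards.

Emit:
send_rows(
  steps=[
    [0.25, 0, 0, 0.3, 0],
    [0.35, 0, 0, 0.3, 0],
    [0.45, 0, 0, 0.3, 0],
    [0.55, 0, 0, 0.3, 0],
    [0.65, 0, 0, 0.3, 0],
    [0.75, 0, 0, 0, 0],
    [0.85, 0, 0, -0.5, 0],
    [0.95, 0, 0, -1, 0],
    [0.95, 0, 0, -1, 0],
    [0.95, 0, 0, -1, 0],
  ],
)

```text
time: 26.45
tcp_pos: [0.5926, 0.1741, 0.0775]
tool_rot: [0.607, 0.795, -0.0, -0.0]
contact_force: [-0.2, -0.3, 0.9]
grip_width: 0.0806
finger_force: 0.5
```

Emit:
send_rows(
  steps=[
    [0.95, 0, 0, -2, 0],
    [0.95, 0, 0, -6, 0],
    [0.95, 0, 0, -12, 0],
    [0.95, 0, 0, -20, 0],
    [0.95, 0, 0, -30, 0],
    [0.95, 0, 0, -45, 0],
    [0.95, 0, 0, -60, 0],
    [0.95, 0, 0, -80, 0],
    [0.95, 0, 0, -100, 0],
    [0.95, 0, 0, -120, 0],
    [0.95, 0, 0, -140, 0],
    [0.95, 0, 0, -150, 0],
    [0.95, 0, 0, -150, 0],
  ],
)

```text
time: 27.75
tcp_pos: [0.5941, 0.174, 0.2302]
tool_rot: [0.607, 0.794, 0.002, 0.001]
contact_force: [-0.5, 0.3, 0.1]
grip_width: 0.0828
finger_force: 0.0
```

Run:
```python
from h import *
plan(.5934,.1740,.08,15.2)
c=optics.read_camera('side');X=cloud(c)
S=X[(np.hypot(X[...,0]-.5934,X[...,1]-.174)<.08)&(c['pixels'].min(-1)>90)]
k=S[(S[:,2]>.07)&(S[:,2]<.095)]; print(np.histogram(k[:,2],bins=np.arange(.07,.096,.003)));A=np.c_[k[:,:2]-k[:,:2].mean(0),np.ones(len(k))]
f=k[(k[:,2]>.078)&(k[:,2]<.086)];A=np.c_[f[:,:2]-f[:,:2].mean(0),np.ones(len(f))];print('plane',np.linalg.lstsq(A,f[:,2],rcond=None)[0].round(4),np.round(cv2.minAreaRect((f[:,:2]*1000).astype(np.float32))[0],1))
cv2.imwrite('pics/a9.png',cv2.resize(c['pixels'][120:290,150:330,::-1],None,fx=3.5,fy=3.5,interpolation=cv2.INTER_CUBIC))
```

```text
t 27.75 shift [ 1.000e-01 -1.300e+00  1.502e+02] turn -0.01 tcp [0.5941 0.174  0.2302] zaxis [ 0.0037  0.0017 -1.    ] F [-0.5  0.3  0.1] j [-0.68  0.38  0.44  1.68 -0.18  1.11  0.07]
(array([  8,   8,  77, 165,  24,  11,   8,  17]), array([0.07 , 0.073, 0.076, 0.079, 0.082, 0.085, 0.088, 0.091, 0.094]))
plane [-0.0079  0.0183  0.0803] [593.2 171.2]
```

View pics/a9.png

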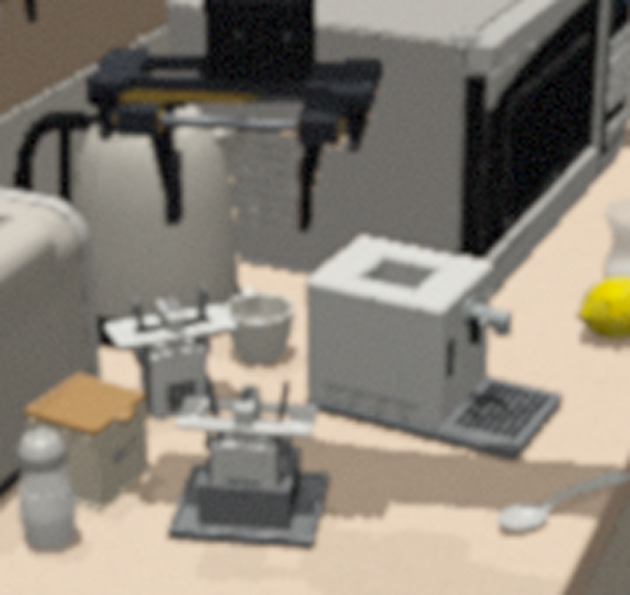

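The cartridge stands upright and level in the socket, flange at (245,418). The flange height is about 0.080–0.082 m against the 0.082 m expected for fully down. The gripper is clear above it and the other things in view have not moved.

Emit:
send_rows(
  steps=[
    [0.95, 0, 0, 0, 0],
    [0.95, 0, 0, 0, 0],
    [0.95, 0, 0, 0, 0],
  ],
)

```text
time: 28.1
tcp_pos: [0.5926, 0.1738, 0.227]
tool_rot: [0.607, 0.794, -0.001, -0.0]
contact_force: [0.4, 0.2, 0.4]
grip_width: 0.083
finger_force: 0.0
```

```bash
python3 -c "
from station import bot
print(bot.job_done())"
```

```text
the job is handed in; nothing more can be done
None
```

The spent cartridge is out of the filter and stands upright, fully down in the drip stand, released with the gripper clear; I handed the job in at 28 s, though the press read only about 9.5 N (below the 14 N asked) during part of the squeeze, by which point the tabs were already past the lips.

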